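# Swap the battery packs round to their own chargers

### The arm

A 6-joint arm with a two-finger parallel gripper is mounted at the origin on the work surface. World frame = base frame: x ahead of the robot, y to its left, z up, the work surface at z = 0. Lengths are in m, angles in rad, forces in N, time in s.
With the tool pointing down it reaches from about 0.375 to 0.975 m from the base axis. Payload 3.8 kg.
Tool frame: the origin (TCP) lies on the centre line of the jaws, within the pads' length; the fingertips stand 14 mm ahead of it and the grasp point (between the pads) lies 5 mm behind it (bot.finger_overhang is the distance from the TCP to the fingertips, in m); y points along the fingers, x is the direction in which the jaws open and shut, and the axes are right-handed (so a half turn about y gives the same grasp; the last joint's range is limited). The gripper opens to 85 mm and grips with 20 to 120 N. Pads are 22 mm wide; open, the fingers measure 114 mm over their backs; the gripper's body (76 mm by 85 mm) begins 54 mm behind the grasp point. The pads swing forward as they close: fully open they stand 13 mm farther back than shut.
Start: joints at [1.134, 0.264, 1.604, -0, 1.274, -0.037], TCP at [0.263, 0.622, 0.245] pointing down, gripper open.
Joint ranges: [-2.63, 2.63], [-0.94, 2.18], [0.31, 2.57], [-1.31, 4.45], [0, 2.66], [-2.55, 2.55]. Speed limits (rad/s): [2.57, 2.57, 3.14, 3.14, 3.14, 3.14].

### API

Orientations are given as a rotation vector (axis times angle).
In Python, from workcell import readout, read_camera, bot, spotter gives the robot as it stands.
- The arm moves only by the tool jog_arm, never from a script. Its argument "increments" is a list of rows, each a list of 7 numbers: the shift along the tool's x, y, z in m, then the turn, a rotation vector about the tool's x, y, z in rad, then the opening, from 0 (shut) to 1 (fully open). A call has 1 to 10 rows; each row shifts and turns the pose as measured when the row begins, along the tool's axes as they then stand; what a row does not reach is not made up. A row lasts 1/8 s, in which the tool goes at most 62.5 mm and 10.7 degrees, less where a joint would pass 70% of its speed; a pose out of reach is approached as far as the arm can. A call with a gripper value outside its range is refused whole. The fingers move at their own pace and stop on an object; "force" is the grip in N (left out, the last holds). Time passes only in rows, so rows that do not move let the fingers close. It gives the time, the measured TCP pose, the force and the opening at its end, in the units of the state.
- readout.read_state(): the state, without advancing time (a new reading comes with each control period).
- read_camera(name): name is "scene" or "side" or "wrist"; returns a dict with "img" (400x640x3 uint8, blue, green, red), "range_z" (400x640 float32, m along the optical axis (not along the pixel's ray), 0 where there is no reading), "fx", "fy", "cx", "cy" (pixels), "world_from_camera" (4x4, takes a point from camera to world coordinates). Camera axes: x right, y down, z forward; pixel columns grow to the right and rows downward; lengths in m; the calibration is good to about 2 mm. A picture is of the moment at which its call begins.
- bot.finish_job(): hands the job in, once; it reports no verdict.
Trained networks look in a picture, given as the dict that the camera call returned (one of the last four; its "shot" number tells which), for a name from the list of things; names that differ only in an ending like _2 or _b are one class to them, and where a whole thing is asked for, a point or a joint stands for the part that bears it (a point fixed in the world has none). Each returns a list of dicts, best first, with "p" (0 to 1); they miss things now and then, are a little off and sometimes report something else, mostly with a low value. They report only what shows in the picture. A call takes as long as a camera call. They do not tell look-alikes from the thing itself.
- spotter.masks_of(picture, thing): "mask" (400x640 bool, what is visible of it) and "location" ([column, row] in pixels, amid what is visible of it).
- spotter.spot_point(picture, thing): "location" ([column, row] in pixels: a listed point, or the origin of a listed thing).
The state is a dict: "time": time; "q": joint angles; "joint_vel": joint speeds; "joint_torque": joint torques, N m; "tool_pos": TCP position; "tcp_rot": TCP orientation; "wrist_force": force on the tool from outside, world axes, zero at the start; "torque": the same for the moment, N m; "width": opening from 0.0 (shut) to 1.0 (fully open).
Only numpy, scipy, OpenCV 4.12 (cv2) and the standard library are available. Lean on these libraries where they do the work, as an engineer would, in place of code of your own. Each camera call takes 0.05 s, during which the arm holds its last target. There are 200 camera calls.

### The job

The three cordless-tool battery packs are each standing in the wrong charging cradle. Move them round until every pack sits flat in the bay of the cradle of its own colour, parking one of them upright on the empty rubber mat on the way. Keep the packs upright, set them down rather than dropping them, and do not shift or knock over the glue bottle, the tape measure or the jar.

Things in the scene. Friction and masses are not known exactly. Their poses are not given: they have to be found in the camera images.
- pack_red: red battery pack, loose: box 84 (its x) x 52 (its y) x 58 mm high, dark lower body, red upper third all round, two thin steel rails on top (up to 2.5 mm higher); about 0.4 kg, stands upright. Origin: centre of its underside; z up. Best held across its 52 mm width. Its two ends are equivalent: either way round fits
- pack_yellow: yellow battery pack, loose: box 84 (its x) x 52 (its y) x 58 mm high, dark lower body, yellow upper third all round, two thin steel rails on top (up to 2.5 mm higher); about 0.4 kg, stands upright. Origin: centre of its underside; z up. Best held across its 52 mm width. Its two ends are equivalent: either way round fits
- pack_blue: blue battery pack, loose: box 84 (its x) x 52 (its y) x 58 mm high, dark lower body, blue upper third all round, two thin steel rails on top (up to 2.5 mm higher); about 0.4 kg, stands upright. Origin: centre of its underside; z up. Best held across its 52 mm width. Its two ends are equivalent: either way round fits
- cradle_red: red charging cradle, fixed to the bench: black bay floor 20 mm above the bench inside a red rim 6 mm thick that stands 8 mm above that floor (top 28 mm above the bench). Bay inside 104 (its x) x 72 mm (its y), so a pack has 10 mm play on each side; outside 116 x 84 mm, plus a red front lip 26 mm long and 22 mm high on its -x side with a small lamp. Holds one pack lengthways (pack x along cradle x). Origin: centre of the bay, at bench height; z up
- cradle_yellow: yellow charging cradle, fixed to the bench: black bay floor 20 mm above the bench inside a yellow rim 6 mm thick that stands 8 mm above that floor (top 28 mm above the bench). Bay inside 104 (its x) x 72 mm (its y), so a pack has 10 mm play on each side; outside 116 x 84 mm, plus a yellow front lip 26 mm long and 22 mm high on its -x side with a small lamp. Holds one pack lengthways (pack x along cradle x). Origin: centre of the bay, at bench height; z up
- cradle_blue: blue charging cradle, fixed to the bench: black bay floor 20 mm above the bench inside a blue rim 6 mm thick that stands 8 mm above that floor (top 28 mm above the bench). Bay inside 104 (its x) x 72 mm (its y), so a pack has 10 mm play on each side; outside 116 x 84 mm, plus a blue front lip 26 mm long and 22 mm high on its -x side with a small lamp. Holds one pack lengthways (pack x along cradle x). Origin: centre of the bay, at bench height; z up
- mat: black rubber mat, empty at the start, fixed: 130 (its x) x 100 (its y) x 4 mm thick, thin white outline. Origin: centre of its underside, at bench height
- glue: bystander: white glue bottle with orange cap, 52 mm diameter, 125 mm high, loose and upright. Origin: centre of its underside
- tape: bystander: green tape measure standing on edge, 60 x 30 x 58 mm high, loose. Origin: centre of its underside
- jar: bystander: amber glass jar with steel lid, 60 mm diameter, 75 mm high, loose and upright. Origin: centre of its underside
There are look-alikes about, which are no part of the job. Leave any turquoise look-alike of the pack_red alone.

How it is judged:
By the outcome, as a careful person would: the job done as asked, in the order asked, and still so for the second after the job is handed in, with the robot touching nothing.
It also fails if it takes over 112 s, if anything falls off the work surface, if the arm or the gripper's body presses on something with over 40 N, if the wrist force passes 120 N, or if a joint passes its speed limit or range.

## Working session

There is one attempt and no reset: what is moved stays moved. The work goes in short steps, Python scripts to look and compute and a tool call to move; the robot and the scene stay as the last step left them, time stands still between calls to the robot, and variables do not carry over. Pictures are saved under pics/ and viewed, about 12 in all and at most 16, crops included, and the job is handed in when it is done.

Besides the shell and the picture viewer there is one more tool, called after "Call:" as name([rows], argument=value, ...), one row to a line, values as JSON. jog_arm: Moves the arm, as the interface text tells. Its arguments: {"type":"object","properties":{"increments":{"type":"array"},"force":{"type":"number"}},"required":["increments"]}

```bash
mkdir -p pics; ls; cat > h.py <<'E'
import numpy as np, cv2
from workcell import readout, read_camera, bot, spotter
def pts(p):
    z=p["range_z"]; v,u=np.mgrid[0:400,0:640]
    c=np.stack([(u-p["cx"])*z/p["fx"],(v-p["cy"])*z/p["fy"],z],-1)
    T=np.array(p["world_from_camera"]); w=c@T[:3,:3].T+T[:3,3]
    w[z<=0]=np.nan
    return w
E
python3 - <<'E'
from h import *
s=readout.read_state(); print(s)
for n in("scene","side"):
    p=read_camera(n); cv2.imwrite(f"pics/{n}0.png",p["img"]); w=pts(p)
    print(n,np.round(p["world_from_camera"],2).tolist())
    for t in["pack_red","pack_yellow","pack_blue","cradle_red","cradle_yellow","cradle_blue","mat","glue","tape","jar"]:
        for r in spotter.masks_of(p,t)[:3]:
            m=r["mask"]; q=w[m]; q=q[~np.isnan(q[:,0])]
            if len(q)<10: continue
            zt=np.percentile(q[:,2],97); top=q[q[:,2]>zt-.012]
            (c,d,a)=cv2.minAreaRect((top[:,:2]*1000).astype(np.float32))
            print(t,round(r["p"],2),np.round(r["location"]),"ztop",round(zt,3),"rect",np.round(c),np.round(d),round(a))
E
```

```text
pics
{'time': 0.0, 'q': array([ 1.13411149e+00,  2.64790667e-01,  1.60537489e+00,  1.49094540e-05,
        1.27370873e+00, -3.68901302e-02]), 'joint_vel': array([ 2.92882403e-05,  1.47868718e-03, -5.89127981e-04, -1.12380058e-03,
        3.82440028e-04,  6.10634271e-04]), 'joint_torque': array([ 2.27431876e-03, -5.15104330e+01, -3.67313969e+01, -7.41270333e-05,
        1.29705184e-02, -2.65879333e-05]), 'tool_pos': array([0.26242334, 0.62113627, 0.24393624]), 'tcp_rot': array([-1.37342607, -0.90840613,  0.91162425]), 'wrist_force': array([-0.36897024, -0.30093472, -0.29685134]), 'torque': array([-0.01629777, -0.00694952, -0.01402879]), 'width': 0.9978182331566593}
scene [[-0.38, 0.55, -0.74, 1.17], [0.92, 0.22, -0.31, 0.29], [-0.0, -0.81, -0.59, 0.59], [0.0, 0.0, 0.0, 1.0]]
pack_red 0.94 [241. 174.] ztop 0.081 rect [ 459. -218.] [86. 52.] 11
pack_red 0.64 [275. 149.] ztop 0.061 rect [ 289. -213.] [55. 83.] 52
pack_red 0.59 [322. 169.] ztop 0.061 rect [347. -49.] [88. 52.] 38
pack_yellow 0.83 [253. 232.] ztop 0.081 rect [654. -76.] [53. 84.] 81
pack_blue 0.74 [412. 278.] ztop 0.081 re
[... 858 characters left out ...]
7. -52.] [85. 52.] 39
pack_red 0.58 [371. 247.] ztop 0.079 rect [ 457. -222.] [86. 53.] 11
pack_yellow 0.86 [390. 191.] ztop 0.079 rect [653. -80.] [55. 87.] 83
pack_blue 0.89 [311. 147.] ztop 0.079 rect [640. 248.] [81. 53.] 12
cradle_red 0.7 [308. 159.] ztop 0.027 rect [634. 249.] [147.  84.] 7
cradle_yellow 0.72 [355. 273.] ztop 0.028 rect [ 444. -225.] [145.  86.] 11
cradle_blue 0.8 [385. 211.] ztop 0.028 rect [642. -81.] [ 87. 143.] 85
mat 0.82 [284. 199.] ztop 0.005 rect [459. 108.] [107. 134.] 89
glue 0.89 [329. 209.] ztop 0.123 rect [479. -60.] [23. 23.] 11
tape 0.92 [338. 176.] ztop 0.057 rect [541.  18.] [172.  52.] 40
jar 0.66 [453. 222.] ztop 0.075 rect [ 676. -255.] [52. 50.] 10
```

View pics/scene0.png

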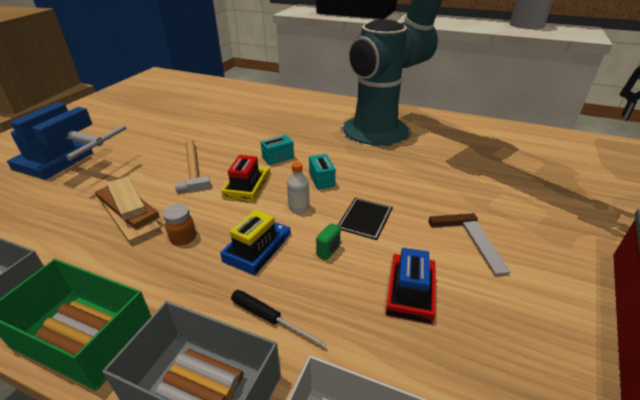

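View pics/side0.png

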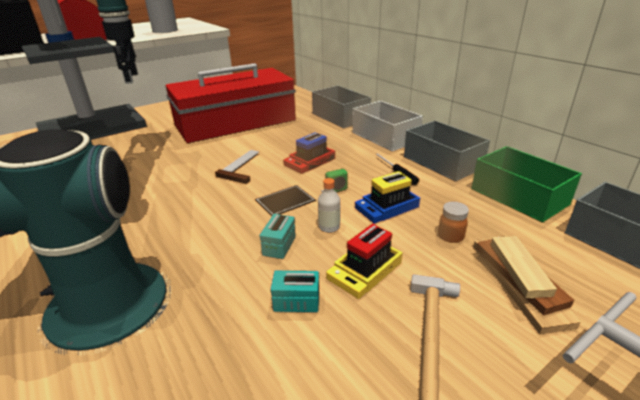

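The pictures agree with the networks: red pack is in the yellow cradle (scene px 241,174), yellow in the blue (253,232), blue in the red (412,278). The mat is at (365,218), and two turquoise look-alikes are at (275,149) and (322,169). Plan: blue to mat, red to red cradle, yellow to yellow cradle, blue to blue cradle.

```bash
cat >> h.py <<'E'
import sys
from scipy.spatial.transform import Rotation as R
def Rgoal(yaw_deg,Rc):
    # tool y down, tool x along pack y (yaw = pack x direction); pick the nearer half turn
    a=np.radians(yaw_deg+90); best=None
    for k in(0,np.pi):
        x=np.array([np.cos(a+k),np.sin(a+k),0]); y=np.array([0,0,-1.]); r=R.from_matrix(np.stack([x,y,np.cross(x,y)],1))
        if best is None or (Rc.inv()*r).magnitude()<(Rc.inv()*best).magnitude(): best=r
    return best
def plan(*wps,step=.05):
    "wps: (x,y,z,yaw_deg) in mm/deg; prints rows (mm, rad)"
    s=readout.read_state(); p=s["tool_pos"]; r=R.from_rotvec(s["tcp_rot"])
    print("t",round(s["time"],2),"p",np.round(p*1000),"F",np.round(s["wrist_force"],1),"w",round(s["width"],2),"q",np.round(s["q"],2))
    print(" axes x",np.round(r.as_matrix()[:,0],2),"y",np.round(r.as_matrix()[:,1],2))
    for x,y,z,yaw in wps:
        g=np.array([x,y,z])/1000; rg=Rgoal(yaw,r); d=r.inv()*rg
        n=max(1,int(np.ceil(max(np.linalg.norm(g-p)/step,np.degrees(d.magnitude())/9))))
        dv=d.as_rotvec()/n
        print("->",x,y,z,"n",n)
        for i in range(n):
            sh=r.inv().apply((g-p)/(n-i)).round(3); tu=dv.round(3)
            print([*map(float,sh),*map(float,tu)])
            p=p+r.apply(sh); r=r*R.from_rotvec(tu)
E
python3 -c "
from h import *
plan((643,250,160,10),(643,250,55,10))"
```

```text
t 1.1 p [263. 622. 245.] F [-0.  -0.1 -0.1] w 1.0 q [ 1.13  0.26  1.6  -0.    1.27 -0.04]
 axes x [ 0.39  0.92 -0.  ] y [ 0. -0. -1.]
-> 643 250 160 n 11
[-0.018, 0.008, -0.045, 0.0, -0.052, -0.0]
[-0.02, 0.008, -0.044, 0.0, -0.052, -0.0]
[-0.022, 0.008, -0.043, 0.0, -0.052, -0.0]
[-0.024, 0.008, -0.042, 0.0, -0.052, -0.0]
[-0.027, 0.008, -0.04, 0.0, -0.052, -0.0]
[-0.029, 0.008, -0.039, 0.0, -0.052, -0.0]
[-0.031, 0.007, -0.037, 0.0, -0.052, -0.0]
[-0.032, 0.008, -0.036, 0.0, -0.052, -0.0]
[-0.034, 0.007, -0.034, 0.0, -0.052, -0.0]
[-0.036, 0.008, -0.032, 0.0, -0.052, -0.0]
[-0.038, 0.007, -0.031, 0.0, -0.052, -0.0]
-> 643 250 55 n 3
[0.0, 0.035, 0.0, 0.0, -0.001, -0.0]
[0.0, 0.035, 0.0, 0.0, -0.001, -0.0]
[0.0, 0.035, 0.0, 0.0, -0.001, -0.0]
```

Call:
jog_arm([
  [-0.018, 0.008, -0.045, 0, -0.052, 0, 1],
  [-0.02, 0.008, -0.044, 0, -0.052, 0, 1],
  [-0.022, 0.008, -0.043, 0, -0.052, 0, 1],
  [-0.024, 0.008, -0.042, 0, -0.052, 0, 1],
  [-0.027, 0.008, -0.04, 0, -0.052, 0, 1],
  [-0.029, 0.008, -0.039, 0, -0.052, 0, 1],
  [-0.031, 0.007, -0.037, 0, -0.052, 0, 1],
  [-0.032, 0.008, -0.036, 0, -0.052, 0, 1],
  [-0.034, 0.007, -0.034, 0, -0.052, 0, 1],
  [-0.036, 0.008, -0.032, 0, -0.052, 0, 1],
], force=50)

```text
time: 2.35
tool_pos: [0.6203, 0.2821, 0.1671]
tcp_rot: [-1.136, -1.321, 1.309]
wrist_force: [0.3, 0.5, -0.4]
width: 1.0
```

```bash
python3 -c "
from h import *
p=read_camera('wrist');cv2.imwrite('pics/w1.png',p['img']);w=pts(p)
for t in('pack_blue','cradle_red'):
  for r in spotter.masks_of(p,t)[:2]:
    q=w[r['mask']];q=q[~np.isnan(q[:,0])];zt=np.percentile(q[:,2],97);top=q[q[:,2]>zt-.012]
    print(t,r['p'],zt,cv2.minAreaRect((top[:,:2]*1000).astype(np.float32)))
plan((643,250,160,10),(643,250,55,10))"
```

```text
pack_blue 0.7 0.08094279398639322 ((643.9346923828125, 251.29531860351562), (83.86199188232422, 52.070587158203125), 10.034239768981934)
pack_blue 0.53 0.05886210844803819 ((596.1502075195312, 67.92778015136719), (30.15323257446289, 58.794273376464844), 78.65459442138672)
cradle_red 0.61 0.02895440195893364 ((635.0924072265625, 251.9427490234375), (142.17617797851562, 84.11003112792969), 8.584089279174805)
t 2.5 p [620. 281. 166.] F [ 0.1  0.2 -0.4] w 1.0 q [ 0.39  0.33  1.67  0.    1.14 -1.32]
 axes x [-0.14  0.99  0.  ] y [ 0.    0.01 -1.  ]
-> 643 250 160 n 1
[-0.034, 0.006, -0.018, 0.004, -0.035, 0.005]
-> 643 250 55 n 3
[0.0, 0.035, -0.0, -0.0, -0.0, -0.0]
[0.0, 0.035, -0.0, -0.0, -0.0, -0.0]
[0.0, 0.035, -0.0, -0.0, -0.0, -0.0]
```

Call:
jog_arm([
  [-0.033, 0.006, -0.019, 0.004, -0.035, 0.005, 1],
  [0, 0, 0, 0, 0, 0, 1],
  [0, 0.035, 0, 0, 0, 0, 1],
  [0, 0.035, 0, 0, 0, 0, 1],
  [0, 0.032, 0, 0, 0, 0, 1],
  [0, 0, 0, 0, 0, 0, 1],
])

```text
time: 3.25
tool_pos: [0.6411, 0.2585, 0.0592]
tcp_rot: [-1.118, -1.342, 1.334]
wrist_force: [0.8, -0.8, -0.1]
width: 1.002
```

```bash
python3 -c "
from h import *
plan((644,251,55,10))"
```

```text
t 3.25 p [641. 259.  59.] F [ 0.8 -0.8 -0.1] w 1.0 q [ 0.35  0.45  1.72  0.    0.97 -1.4 ]
 axes x [-0.18  0.98  0.  ] y [ 0.  0. -1.]
-> 644 251 55 n 1
[-0.008, 0.004, -0.002, 0.002, 0.002, 0.004]
```

Call:
jog_arm([
  [-0.008, 0.004, -0.002, 0.002, 0.002, 0.004, 1],
  [0, 0, 0, 0, 0, 0, 1],
  [0, 0, 0, 0, 0, 0, 0.5],
  [0, 0, 0, 0, 0, 0, 0.4],
  [0, 0, 0, 0, 0, 0, 0.4],
  [0, 0, 0, 0, 0, 0, 0.4],
  [0, 0, 0, 0, 0, 0, 0.4],
  [0, 0, 0, 0, 0, 0, 0.4],
], force=50)

```text
time: 4.25
tool_pos: [0.6476, 0.2532, 0.0614]
tcp_rot: [-1.125, -1.345, 1.331]
wrist_force: [-0.0, -0.5, -0.0]
width: 0.599
```

```bash
python3 -c "
from h import *
plan((644,251,150,10),(459,109,150,0),(459,109,43,0),step=.045)"
```

```text
t 4.25 p [648. 253.  61.] F [-0.  -0.5 -0. ] w 0.6 q [ 0.34  0.45  1.71  0.    0.97 -1.41]
 axes x [-0.17  0.98  0.  ] y [ 0.01  0.   -1.  ]
-> 644 251 150 n 2
[-0.001, -0.044, 0.002, 0.004, 0.0, 0.001]
[-0.0, -0.045, 0.001, 0.004, 0.0, 0.001]
-> 459 109 150 n 6
[-0.018, 0.0, 0.035, 0.0, 0.029, 0.0]
[-0.019, 0.0, 0.034, 0.0, 0.029, 0.0]
[-0.02, 0.0, 0.033, 0.0, 0.029, 0.0]
[-0.021, 0.0, 0.033, 0.0, 0.029, 0.0]
[-0.022, 0.0, 0.032, 0.0, 0.029, 0.0]
[-0.022, 0.0, 0.032, 0.0, 0.029, 0.0]
-> 459 109 43 n 3
[-0.0, 0.036, -0.0, 0.0, 0.0, 0.0]
[-0.0, 0.036, -0.0, 0.0, 0.0, 0.0]
[-0.0, 0.035, -0.0, 0.0, 0.0, 0.0]
```

Call:
jog_arm([
  [0, -0.044, 0, 0.004, 0, 0.001, 0.4],
  [0, -0.045, 0, 0.004, 0, 0.001, 0.4],
  [-0.018, 0, 0.035, 0, 0.029, 0, 0.4],
  [-0.019, 0, 0.034, 0, 0.029, 0, 0.4],
  [-0.02, 0, 0.033, 0, 0.029, 0, 0.4],
  [-0.021, 0, 0.033, 0, 0.029, 0, 0.4],
  [-0.022, 0, 0.032, 0, 0.029, 0, 0.4],
  [-0.022, 0, 0.032, 0, 0.029, 0, 0.4],
  [0, 0, 0, 0, 0, 0, 0.4],
])

```text
time: 5.38
tool_pos: [0.4464, 0.1053, 0.1432]
tcp_rot: [-1.201, -1.189, 1.22]
wrist_force: [0.6, 0.3, -5.1]
width: 0.596
```

```bash
python3 -c "
from h import *
plan((459,109,150,0),(459,109,53,0),step=.045)
p=read_camera('side');w=pts(p);cv2.imwrite('pics/s1.png',p['img'])
for t in('mat','pack_blue'):
  for r in spotter.masks_of(p,t)[:2]:
    q=w[r['mask']];q=q[~np.isnan(q[:,0])];zt=np.percentile(q[:,2],97);top=q[q[:,2]>zt-.012]
    print(t,r['p'],zt,np.percentile(q[:,2],3),cv2.minAreaRect((top[:,:2]*1000).astype(np.float32)))"
```

```text
t 5.38 p [446. 105. 143.] F [ 0.6  0.3 -5.1] w 0.6 q [ 0.18 -0.05  2.14 -0.    1.06 -1.39]
 axes x [ 0.    1.   -0.01] y [-0.02 -0.01 -1.  ]
-> 459 109 150 n 1
[0.004, -0.007, -0.012, -0.02, -0.004, -0.006]
-> 459 109 53 n 3
[-0.0, 0.032, -0.0, 0.0, -0.0, 0.0]
[-0.0, 0.032, -0.0, 0.0, -0.0, 0.0]
[-0.0, 0.033, -0.0, 0.0, -0.0, 0.0]
mat 0.69 0.0046279195411291895 -7.995227808833659e-05 ((450.8037414550781, 72.17945861816406), (187.52955627441406, 143.02671813964844), 78.59351348876953)
pack_blue 0.72 0.16094531305532428 0.10339923433921429 ((441.4129943847656, 103.10363006591797), (83.65580749511719, 53.447444915771484), 1.8682364225387573)
```

View pics/s1.png

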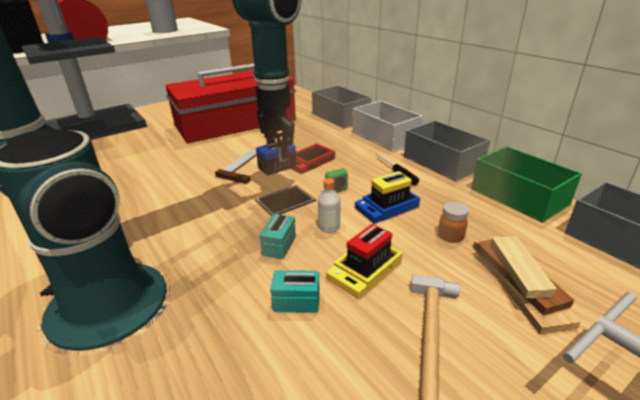

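The view shows the blue pack held upright at (275,158), above the mat at (285,200). Lowering.

Call:
jog_arm([
  [0.004, 0, -0.016, -0.02, -0.004, -0.006, 0.4],
  [0, 0.03, 0, 0, 0, 0, 0.4],
  [0, 0.03, 0, 0, 0, 0, 0.4],
  [0, 0.025, 0, 0, 0, 0, 0.4],
  [0, 0, 0, 0, 0, 0, 0.4],
])

```text
time: 6.15
tool_pos: [0.4791, 0.1154, 0.0596]
tcp_rot: [-1.217, -1.229, 1.2]
wrist_force: [-1.2, 0.8, -4.8]
width: 0.601
```

```bash
python3 -c "
from h import *
plan((462,109,47,0))"
```

```text
t 6.15 p [479. 115.  60.] F [-1.2  0.8 -4.8] w 0.6 q [ 0.18  0.11  2.17  0.    0.85 -1.39]
 axes x [-0.01  1.    0.01] y [ 0.02  0.01 -1.  ]
-> 462 109 47 n 1
[-0.006, 0.012, 0.017, 0.019, 0.005, 0.005]
```

Call:
jog_arm([
  [-0.006, 0.006, 0.016, 0.018, 0.005, 0.005, 0.4],
  [0, 0, 0, 0, 0, 0, 0.4],
  [0, 0, 0, 0, 0, 0, 0.4],
])

```text
time: 6.52
tool_pos: [0.4658, 0.11, 0.0555]
tcp_rot: [-1.212, -1.213, 1.207]
wrist_force: [-0.7, -0.8, -4.8]
width: 0.604
```

```bash
python3 -c "
from h import *
plan((463,109,46,0))"
```

```text
t 6.53 p [466. 110.  56.] F [-0.7 -0.8 -4.8] w 0.6 q [ 0.18  0.1   2.19 -0.    0.85 -1.39]
 axes x [-0.  1.  0.] y [ 0.  0. -1.]
-> 463 109 46 n 1
[-0.001, 0.01, 0.003, 0.005, 0.0, 0.001]
```

Call:
jog_arm([
  [0, 0.006, 0.002, 0.004, 0, 0.001, 0.4],
  [0, 0.003, 0, 0, 0, 0, 0.4],
  [0, 0.002, 0, 0, 0, 0, 0.4],
  [0, 0.001, 0, 0, 0, 0, 0.4],
])

```text
time: 7.02
tool_pos: [0.4651, 0.1102, 0.0454]
tcp_rot: [-1.211, -1.212, 1.208]
wrist_force: [-8.1, -2.4, 12.9]
width: 0.604
```

Call:
jog_arm([
  [0, 0, 0, 0, 0, 0, 0.7],
  [0, 0, 0, 0, 0, 0, 1],
  [0, 0, 0, 0, 0, 0, 1],
  [0, 0, 0, 0, 0, 0, 1],
  [0, -0.03, 0, 0, 0, 0, 1],
  [0, -0.045, 0, 0, 0, 0, 1],
  [0, -0.045, 0, 0, 0, 0, 1],
  [0, -0.03, 0, 0, 0, 0, 1],
  [0, 0, 0, 0, 0, 0, 1],
])

```text
time: 8.15
tool_pos: [0.4659, 0.1104, 0.2007]
tcp_rot: [-1.213, -1.215, 1.206]
wrist_force: [0.3, 0.4, 0.3]
width: 0.999
```

```bash
python3 -c "
from h import *
p=read_camera('side');w=pts(p)
for t in('pack_blue','pack_red'):
  for r in spotter.masks_of(p,t)[:2]:
    q=w[r['mask']];q=q[~np.isnan(q[:,0])];zt=np.percentile(q[:,2],97);top=q[q[:,2]>zt-.012]
    print(t,r['p'],zt,np.percentile(q[:,2],3),cv2.minAreaRect((top[:,:2]*1000).astype(np.float32)))
plan((458,-218,160,11),step=.045)"
```

```text
pack_blue 0.91 0.06303363906844121 0.008560179996624511 ((459.748779296875, 108.18753051757812), (55.09984588623047, 82.66651153564453), 88.34695434570312)
pack_red 0.86 0.059632478653463855 0.0038224939474084873 ((286.5086975097656, -215.67169189453125), (53.74607467651367, 84.27371215820312), 50.90499496459961)
pack_red 0.85 0.059683992654219475 0.003934563675274289 ((346.71795654296875, -52.404571533203125), (84.56239318847656, 51.18716049194336), 39.03379821777344)
t 8.3 p [463. 110. 196.] F [ 0.1  0.  -0.2] w 1.0 q [ 0.18 -0.08  2.07 -0.    1.15 -1.39]
 axes x [-0.  1. -0.] y [-0. -0. -1.]
-> 458 -218 160 n 8
[-0.041, 0.005, 0.001, -0.0, -0.024, -0.0]
[-0.041, 0.005, 0.002, -0.0, -0.024, -0.0]
[-0.041, 0.004, 0.002, -0.0, -0.024, -0.0]
[-0.041, 0.005, 0.004, -0.0, -0.024, -0.0]
[-0.041, 0.004, 0.004, -0.0, -0.024, -0.0]
[-0.04, 0.005, 0.005, -0.0, -0.024, -0.0]
[-0.04, 0.004, 0.007, -0.0, -0.024, -0.0]
[-0.041, 0.005, 0.007, -0.0, -0.024, -0.0]
```

Call:
jog_arm([
  [-0.041, 0, 0.001, 0, -0.024, 0, 1],
  [-0.041, 0, 0.002, 0, -0.024, 0, 1],
  [-0.041, 0, 0.002, 0, -0.024, 0, 1],
  [-0.041, 0, 0.004, 0, -0.024, 0, 1],
  [-0.041, 0, 0.004, 0, -0.024, 0, 1],
  [-0.04, 0, 0.005, 0, -0.024, 0, 1],
  [-0.04, 0.015, 0.007, 0, -0.024, 0, 1],
  [-0.035, 0.015, 0.005, 0, -0.024, 0, 1],
  [0, 0, 0, 0, 0, 0, 1],
  [0, 0, 0, 0, 0, 0, 1],
])

```text
time: 9.55
tool_pos: [0.4474, -0.2173, 0.1434]
tcp_rot: [-1.072, -1.335, 1.361]
wrist_force: [0.1, -0.3, 1.1]
width: 0.998
```

```bash
python3 -c "
from h import *
p=read_camera('wrist');w=pts(p)
for t in('pack_red','cradle_yellow'):
  for r in spotter.masks_of(p,t)[:2]:
    q=w[r['mask']];q=q[~np.isnan(q[:,0])];zt=np.percentile(q[:,2],97);top=q[q[:,2]>zt-.012]
    print(t,r['p'],zt,np.percentile(q[:,2],3),cv2.minAreaRect((top[:,:2]*1000).astype(np.float32)))
plan((458,-220,110,11),step=.045)"
```

```text
pack_red 0.97 0.06084835074151488 0.008169309805974516 ((347.90301513671875, -51.45197677612305), (84.17533111572266, 53.18022155761719), 38.4544792175293)
pack_red 0.93 0.061022505391040725 0.013289862429452313 ((312.7470703125, -215.09768676757812), (41.966068267822266, 83.72177124023438), 12.556376457214355)
cradle_yellow 0.87 0.02903505370938958 0.019417182313868794 ((444.9813232421875, -224.82752990722656), (141.85592651367188, 84.11787414550781), 11.072035789489746)
cradle_yellow 0.67 0.01883870815084567 0.0006112361027379774 ((505.4199523925781, 39.57635498046875), (413.3585510253906, 46.67774963378906), 60.655033111572266)
t 9.7 p [ 448. -217.  145.] F [ 0.1 -0.4  0.3] w 1.0 q [-0.5   0.04  2.06 -0.01  1.08 -2.26]
 axes x [-0.2   0.98  0.02] y [-0.03  0.01 -1.  ]
-> 458 -220 110 n 1
[-0.005, 0.034, -0.01, -0.031, 0.01, 0.015]
```

Call:
jog_arm([
  [-0.004, 0, -0.01, -0.028, 0.01, 0.015, 1],
  [0, 0, 0, 0, 0, 0, 1],
  [0, 0.03, 0, 0, 0, 0, 1],
  [0, 0.028, 0, 0, 0, 0, 1],
  [0, 0, 0, 0, 0, 0, 1],
  [0, 0, 0, 0, 0, 0, 1],
])

```text
time: 10.45
tool_pos: [0.4633, -0.218, 0.0894]
tcp_rot: [-1.119, -1.354, 1.353]
wrist_force: [0.8, 0.6, -0.2]
width: 1.0
```

```bash
python3 -c "
from h import *
plan((458,-220,56,11),step=.045)"
```

```text
t 10.45 p [ 463. -218.   89.] F [ 0.8  0.6 -0.2] w 1.0 q [-0.49  0.11  2.1  -0.    0.93 -2.25]
 axes x [-0.19  0.98 -0.01] y [ 0.01 -0.   -1.  ]
-> 458 -220 56 n 1
[-0.001, 0.033, 0.006, 0.006, 0.004, -0.006]
```

Call:
jog_arm([
  [-0.001, 0.018, 0.005, 0.006, 0.004, -0.006, 1],
  [0, 0.014, 0, 0, 0, 0, 1],
  [0, 0, 0, 0, 0, 0, 1],
  [0, 0, 0, 0, 0, 0, 0.4],
  [0, 0, 0, 0, 0, 0, 0.4],
  [0, 0, 0, 0, 0, 0, 0.4],
  [0, 0, 0, 0, 0, 0, 0.4],
  [0, 0, 0, 0, 0, 0, 0.4],
])

```text
time: 11.45
tool_pos: [0.46, -0.2211, 0.0576]
tcp_rot: [-1.116, -1.35, 1.349]
wrist_force: [0.0, -0.4, -1.8]
width: 0.603
```

```bash
python3 -c "
from h import *
plan((458,-220,195,11),(470,-90,230,0),(620,230,200,10),(648,254,150,9),step=.045)"
```

```text
t 11.45 p [ 460. -221.   58.] F [ 0.  -0.4 -1.8] w 0.6 q [-0.5   0.15  2.12 -0.    0.87 -2.26]
 axes x [-0.19  0.98 -0.  ] y [ 0. -0. -1.]
-> 458 -220 195 n 4
[0.0, -0.034, 0.0, 0.001, -0.0, -0.001]
[0.0, -0.034, 0.001, 0.001, -0.0, -0.001]
[0.001, -0.035, 0.0, 0.001, -0.0, -0.001]
[0.0, -0.034, 0.001, 0.001, -0.0, -0.001]
-> 470 -90 230 n 4
[0.031, -0.009, -0.009, -0.0, 0.048, 0.0]
[0.032, -0.009, -0.008, -0.0, 0.048, 0.0]
[0.032, -0.009, -0.006, -0.0, 0.048, 0.0]
[0.033, -0.008, -0.005, -0.0, 0.048, 0.0]
-> 620 230 200 n 8
[0.04, 0.004, -0.019, -0.0, -0.022, 0.0]
[0.04, 0.004, -0.02, -0.0, -0.022, 0.0]
[0.039, 0.004, -0.02, -0.0, -0.022, 0.0]
[0.039, 0.004, -0.021, -0.0, -0.022, 0.0]
[0.038, 0.003, -0.022, -0.0, -0.022, 0.0]
[0.038, 0.004, -0.023, -0.0, -0.022, 0.0]
[0.037, 0.003, -0.024, -0.0, -0.022, 0.0]
[0.036, 0.004, -0.024, -0.0, -0.022, 0.0]
-> 648 254 150 n 2
[0.009, 0.025, -0.016, -0.001, 0.009, 0.001]
[0.01, 0.025, -0.016, -0.001, 0.009, 0.001]
```

Call:
jog_arm([
  [0, -0.03, 0, 0, 0, 0, 0.4],
  [0, -0.045, 0, 0, 0, 0, 0.4],
  [0, -0.045, 0, 0, 0, 0, 0.4],
  [0, -0.035, 0, 0, 0, 0, 0.4],
  [0, -0.01, 0, 0, 0, 0, 0.4],
  [0, 0, 0, 0, 0, 0, 0.4],
])

```text
time: 12.2
tool_pos: [0.4559, -0.2187, 0.222]
tcp_rot: [-1.105, -1.346, 1.349]
wrist_force: [0.1, 0.5, -3.7]
width: 0.598
```

```bash
python3 -c "
from h import *
p=read_camera('side');w=pts(p)
for t in('pack_red',):
  for r in spotter.masks_of(p,t)[:3]:
    q=w[r['mask']];q=q[~np.isnan(q[:,0])];zt=np.percentile(q[:,2],97);top=q[q[:,2]>zt-.012]
    print(t,r['p'],zt,np.percentile(q[:,2],3),cv2.minAreaRect((top[:,:2]*1000).astype(np.float32)))
plan((640,245,225,9),step=.045)"
```

```text
pack_red 0.79 0.05945001275147835 0.004309395963181388 ((346.8320617675781, -52.176910400390625), (87.31950378417969, 50.82316589355469), 38.75960159301758)
pack_red 0.75 0.059743019534296206 0.005628754379606546 ((287.0575866699219, -215.13348388671875), (54.527442932128906, 83.90571594238281), 51.591243743896484)
pack_red 0.73 0.24374234458954513 0.18697043306940914 ((451.75628662109375, -220.63226318359375), (82.28425598144531, 52.715492248535156), 11.297647476196289)
t 12.3 p [ 455. -218.  221.] F [-0.1  0.1 -3.7] w 0.6 q [-0.5  -0.04  1.98 -0.    1.2  -2.26]
 axes x [-0.19  0.98  0.01] y [-0.01  0.   -1.  ]
-> 640 245 225 n 12
[0.035, -0.0, -0.022, -0.001, 0.003, 0.0]
[0.035, -0.0, -0.022, -0.001, 0.003, 0.0]
[0.035, -0.0, -0.022, -0.001, 0.003, 0.0]
[0.035, -0.0, -0.022, -0.001, 0.003, 0.0]
[0.035, -0.0, -0.022, -0.001, 0.003, 0.0]
[0.035, -0.0, -0.022, -0.001, 0.003, 0.0]
[0.036, -0.0, -0.022, -0.001, 0.003, 0.0]
[0.035, -0.001, -0.022, -0.001, 0.003, 0.0]
[0.036, -0.0, -0.022, -0.001, 0.003, 0.0]
[0.036, -0.0, -0.022, -0.001, 0.003, 0.0]
[0.035, -0.001, -0.021, -0.001, 0.003, 0.0]
[0.036, -0.0, -0.022, -0.001, 0.003, 0.0]
```

Call:
jog_arm([
  [0.03, 0, -0.018, 0, 0, 0, 0.4],
  [0.037, 0, -0.023, 0, 0.003, 0, 0.4],
  [0.037, 0, -0.023, 0, 0.003, 0, 0.4],
  [0.037, 0, -0.023, 0, 0.003, 0, 0.4],
  [0.037, 0, -0.023, 0, 0.003, 0, 0.4],
  [0.037, 0, -0.023, 0, 0.003, 0, 0.4],
  [0.037, 0, -0.023, 0, 0.003, 0, 0.4],
  [0.037, 0, -0.023, 0, 0.003, 0, 0.4],
  [0.037, 0, -0.023, 0, 0.003, 0, 0.4],
  [0.037, 0, -0.023, 0, 0.003, 0, 0.4],
])

```text
time: 13.55
tool_pos: [0.6038, 0.1884, 0.1933]
tcp_rot: [-1.09, -1.292, 1.339]
wrist_force: [1.0, 0.2, -2.5]
width: 0.6
```

```bash
python3 -c "
from h import *
plan((650,254,180,9),step=.035)"
```

```text
t 13.55 p [604. 188. 193.] F [ 1.   0.2 -2.5] w 0.6 q [ 0.25  0.25  1.72  0.02  1.22 -1.48]
 axes x [-0.16  0.99  0.01] y [-0.05  0.   -1.  ]
-> 650 254 180 n 3
[0.019, 0.004, -0.019, -0.015, 0.0, 0.004]
[0.019, 0.004, -0.019, -0.015, 0.0, 0.004]
[0.019, 0.004, -0.018, -0.015, 0.0, 0.004]
```

Call:
jog_arm([
  [0.019, 0, -0.019, -0.02, 0, 0.004, 0.4],
  [0.02, 0, -0.019, -0.015, 0, 0.004, 0.4],
  [0.019, 0, -0.018, -0.012, 0, 0.004, 0.4],
  [0, 0, 0, 0, 0, 0, 0.4],
  [0, 0, 0, 0, 0, 0, 0.4],
  [0, 0.03, 0, 0, 0, 0, 0.4],
  [0, 0.03, 0, 0, 0, 0, 0.4],
  [0, 0, 0, 0, 0, 0, 0.4],
  [0, 0, 0, 0, 0, 0, 0.4],
])

```text
time: 14.68
tool_pos: [0.6465, 0.2517, 0.1195]
tcp_rot: [-1.127, -1.311, 1.336]
wrist_force: [0.2, 0.2, -2.9]
width: 0.6
```

```bash
python3 -c "
from h import *
p=read_camera('side');w=pts(p)
for t in('pack_red','cradle_red'):
  for r in spotter.masks_of(p,t)[:3]:
    q=w[r['mask']];q=q[~np.isnan(q[:,0])];zt=np.percentile(q[:,2],97);top=q[q[:,2]>zt-.012]
    print(t,r['p'],zt,np.percentile(q[:,2],3),cv2.minAreaRect((top[:,:2]*1000).astype(np.float32)))
plan((650,254,70,9),step=.045)"
```

```text
pack_red 0.95 0.1403703032888564 0.08451170876777081 ((641.8375854492188, 248.7798309326172), (83.16886138916016, 52.28302001953125), 9.20840835571289)
pack_red 0.9 0.059299406838611124 0.0014332340129959164 ((346.3834533691406, -52.07853698730469), (85.16783142089844, 52.15411376953125), 39.061317443847656)
pack_red 0.82 0.05979633311319599 0.0036440026898644983 ((286.6503601074219, -215.13485717773438), (54.345340728759766, 84.0854721069336), 52.109798431396484)
cradle_red 0.87 0.02727301479343553 0.0018433210485401972 ((635.0818481445312, 250.63519287109375), (145.73095703125, 88.98512268066406), 10.01746654510498)
t 14.82 p [647. 252. 120.] F [ 0.7  0.6 -2.3] w 0.6 q [ 0.34  0.4   1.66 -0.01  1.09 -1.39]
 axes x [-0.16  0.99 -0.01] y [-0.01 -0.01 -1.  ]
-> 650 254 70 n 2
[0.001, 0.025, -0.002, -0.006, 0.0, -0.003]
[0.001, 0.025, -0.002, -0.006, 0.0, -0.003]
```

Call:
jog_arm([
  [0.002, 0.02, -0.005, -0.006, 0, -0.003, 0.4],
  [0, 0.018, 0, -0.006, 0, 0, 0.4],
  [0, 0.008, 0, 0, 0, 0, 0.4],
  [0, 0, 0, 0, 0, 0, 0.4],
  [0, 0, 0, 0, 0, 0, 0.4],
])

```text
time: 15.45
tool_pos: [0.6534, 0.2559, 0.0732]
tcp_rot: [-1.136, -1.328, 1.324]
wrist_force: [-0.4, 0.2, -3.6]
width: 0.606
```

```bash
python3 -c "
from h import *
plan((652,255,59,9),step=.045)"
```

```text
t 15.45 p [653. 256.  73.] F [-0.4  0.2 -3.6] w 0.61 q [ 0.34  0.45  1.69 -0.    1.   -1.39]
 axes x [-0.16  0.99 -0.  ] y [ 0.01 -0.   -1.  ]
-> 652 255 59 n 1
[-0.001, 0.014, 0.002, 0.005, 0.001, -0.003]
```

Call:
jog_arm([
  [-0.001, 0.009, 0.002, 0.005, 0, -0.003, 0.4],
  [0, 0.003, 0, 0, 0, 0, 0.4],
  [0, 0.002, 0, 0, 0, 0, 0.4],
  [0, 0.001, 0, 0, 0, 0, 0.4],
  [0, 0, 0, 0, 0, 0, 0.4],
])

```text
time: 16.08
tool_pos: [0.6525, 0.2548, 0.0586]
tcp_rot: [-1.131, -1.327, 1.323]
wrist_force: [0.7, 0.2, -2.4]
width: 0.604
```

Call:
jog_arm([
  [0, 0.002, 0, 0, 0, 0, 0.4],
  [0, 0.001, 0, 0, 0, 0, 0.4],
])

```text
time: 16.32
tool_pos: [0.653, 0.255, 0.0577]
tcp_rot: [-1.131, -1.328, 1.323]
wrist_force: [-3.6, -1.7, 3.8]
width: 0.599
```

Contact with the bay floor. Release and rise.

Call:
jog_arm([
  [0, 0, 0, 0, 0, 0, 0.7],
  [0, 0, 0, 0, 0, 0, 1],
  [0, 0, 0, 0, 0, 0, 1],
  [0, 0, 0, 0, 0, 0, 1],
  [0, -0.03, 0, 0, 0, 0, 1],
  [0, -0.04, 0, 0, 0, 0, 1],
  [0, -0.04, 0, 0, 0, 0, 1],
  [0, 0, 0, 0, 0, 0, 1],
  [0, 0, 0, 0, 0, 0, 1],
])

```text
time: 17.45
tool_pos: [0.6529, 0.2549, 0.1693]
tcp_rot: [-1.131, -1.328, 1.322]
wrist_force: [-0.0, 0.5, -0.2]
width: 1.003
```

```bash
python3 -c "
from h import *
p=read_camera('side');w=pts(p)
for t in('pack_red',):
  for r in spotter.masks_of(p,t)[:3]:
    q=w[r['mask']];q=q[~np.isnan(q[:,0])];zt=np.percentile(q[:,2],97);top=q[q[:,2]>zt-.012]
    print(t,r['p'],zt,np.percentile(q[:,2],3),cv2.minAreaRect((top[:,:2]*1000).astype(np.float32)))
plan((653,-77,160,-7.5),step=.04)"
```

```text
pack_red 0.76 0.05974133796872621 0.004943839426661984 ((286.2944030761719, -215.8310546875), (53.976287841796875, 84.3777084350586), 51.11080551147461)
pack_red 0.65 0.07899901747658027 0.023296483703274376 ((649.1786499023438, 250.82386779785156), (87.46314239501953, 50.693756103515625), 9.652819633483887)
pack_red 0.55 0.059385511594604534 0.0042278935790913885 ((347.3656005859375, -51.10334014892578), (85.94288635253906, 51.5157470703125), 38.360164642333984)
t 17.55 p [653. 255. 169.] F [ 0.8 -0.4 -0.3] w 0.99 q [ 0.34  0.36  1.62  0.    1.16 -1.39]
 axes x [-0.16  0.99  0.  ] y [ 0.  0. -1.]
-> 653 -77 160 n 9
[-0.036, 0.001, 0.006, 0.0, 0.032, 0.0]
[-0.037, 0.001, 0.005, 0.0, 0.032, 0.0]
[-0.037, 0.001, 0.003, 0.0, 0.032, 0.0]
[-0.037, 0.001, 0.002, 0.0, 0.032, 0.0]
[-0.037, 0.001, 0.001, 0.0, 0.032, 0.0]
[-0.037, 0.001, 0.0, 0.0, 0.032, 0.0]
[-0.037, 0.001, -0.001, 0.0, 0.032, 0.0]
[-0.036, 0.001, -0.002, 0.0, 0.032, 0.0]
[-0.037, 0.001, -0.004, 0.0, 0.032, 0.0]
```

Call:
jog_arm([
  [-0.036, -0.001, 0.006, 0, 0.032, 0, 1],
  [-0.037, -0.001, 0.005, 0, 0.032, 0, 1],
  [-0.037, -0.001, 0.003, 0, 0.032, 0, 1],
  [-0.037, -0.001, 0.002, 0, 0.032, 0, 1],
  [-0.037, -0.001, 0.001, 0, 0.032, 0, 1],
  [-0.037, -0.001, 0, 0, 0.032, 0, 1],
  [-0.037, -0.001, -0.001, 0, 0.032, 0, 1],
  [-0.036, -0.001, -0.002, 0, 0.032, 0, 1],
  [-0.037, -0.001, -0.004, 0, 0.032, 0, 1],
  [0, 0, 0, 0, 0, 0, 1],
])

```text
time: 18.8
tool_pos: [0.6424, -0.0869, 0.1582]
tcp_rot: [-1.253, -1.089, 1.12]
wrist_force: [0.9, -0.2, -1.0]
width: 0.997
```

```bash
python3 -c "
from h import *
p=read_camera('wrist');w=pts(p)
for t in('pack_yellow','cradle_blue'):
  for r in spotter.masks_of(p,t)[:3]:
    q=w[r['mask']];q=q[~np.isnan(q[:,0])];zt=np.percentile(q[:,2],97);top=q[q[:,2]>zt-.012]
    print(t,r['p'],zt,np.percentile(q[:,2],3),cv2.minAreaRect((top[:,:2]*1000).astype(np.float32)))
plan((653,-77,130,-7.5),step=.04)"
```

```text
pack_yellow 0.88 0.08092358178668928 0.04330168150431986 ((653.8092651367188, -78.66573333740234), (51.70730972290039, 84.0606918334961), 81.4576416015625)
cradle_blue 0.85 0.029013270130300157 0.01928608186072503 ((642.4113159179688, -80.0462875366211), (83.85293579101562, 140.25465393066406), 84.8752670288086)
cradle_blue 0.28 0.058958041718252835 0.006147017890618704 ((596.3440551757812, 64.07743835449219), (29.747896194458008, 59.71373748779297), 78.94922637939453)
t 18.95 p [643. -84. 159.] F [ 0.7 -1.   0.3] w 1.0 q [-0.17  0.29  1.73 -0.    1.14 -1.6 ]
 axes x [ 0.13  0.99 -0.  ] y [-0.02  0.   -1.  ]
-> 653 -77 130 n 1
[0.008, 0.028, -0.01, -0.025, -0.003, -0.001]
```

Call:
jog_arm([
  [0.006, 0, -0.01, -0.024, 0, -0.001, 1],
  [0, 0, 0, 0, 0, 0, 1],
  [0, 0.03, 0, 0, 0, 0, 1],
  [0, 0.028, 0, 0, 0, 0, 1],
  [0, 0, 0, 0, 0, 0, 1],
  [0, 0, 0, 0, 0, 0, 1],
])

```text
time: 19.7
tool_pos: [0.6563, -0.0733, 0.1011]
tcp_rot: [-1.269, -1.119, 1.114]
wrist_force: [-0.1, -0.2, -0.3]
width: 0.999
```

```bash
python3 -c "
from h import *
plan((654,-79,56,-8),step=.045)"
```

```text
t 19.7 p [656. -73. 101.] F [-0.1 -0.2 -0.3] w 1.0 q [-0.15  0.35  1.77  0.    1.02 -1.59]
 axes x [0.13 0.99 0.  ] y [ 0. -0. -1.]
-> 654 -79 56 n 2
[-0.003, 0.023, 0.001, 0.002, 0.007, 0.0]
[-0.003, 0.022, 0.001, 0.002, 0.007, 0.0]
```

Call:
jog_arm([
  [-0.006, 0.01, 0.002, 0.002, 0.012, 0, 1],
  [0, 0.02, 0, 0, 0, 0, 1],
  [0, 0.012, 0, 0, 0, 0, 1],
  [0, 0, 0, 0, 0, 0, 1],
  [0, 0, 0, 0, 0, 0, 0.4],
  [0, 0, 0, 0, 0, 0, 0.4],
  [0, 0, 0, 0, 0, 0, 0.4],
  [0, 0, 0, 0, 0, 0, 0.4],
  [0, 0, 0, 0, 0, 0, 0.4],
])

```text
time: 20.82
tool_pos: [0.6552, -0.0795, 0.0589]
tcp_rot: [-1.276, -1.111, 1.103]
wrist_force: [-0.0, 0.6, -1.9]
width: 0.601
```

```bash
python3 -c "
from h import *
plan((654,-79,180,-8),step=.045)"
```

```text
t 20.82 p [655. -79.  59.] F [-0.   0.6 -1.9] w 0.6 q [-0.16  0.4   1.8   0.    0.94 -1.59]
 axes x [0.14 0.99 0.  ] y [ 0.01 -0.   -1.  ]
-> 654 -79 180 n 3
[0.0, -0.04, 0.0, 0.002, 0.0, 0.0]
[0.0, -0.041, 0.0, 0.002, 0.0, 0.0]
[0.0, -0.04, 0.001, 0.002, 0.0, 0.0]
```

Call:
jog_arm([
  [0, -0.03, 0, 0, 0, 0, 0.4],
  [0, -0.045, 0, 0, 0, 0, 0.4],
  [0, -0.045, 0, 0, 0, 0, 0.4],
  [0, 0, 0, 0, 0, 0, 0.4],
  [0, 0, 0, 0, 0, 0, 0.4],
])

```text
time: 21.45
tool_pos: [0.649, -0.0786, 0.1738]
tcp_rot: [-1.265, -1.101, 1.109]
wrist_force: [-0.4, -0.5, -5.1]
width: 0.598
```

```bash
python3 -c "
from h import *
plan((465,-217,180,11),step=.035)"
```

```text
t 21.45 p [649. -79. 174.] F [-0.4 -0.5 -5.1] w 0.6 q [-0.16  0.28  1.72  0.    1.15 -1.59]
 axes x [0.14 0.99 0.  ] y [-0.01  0.   -1.  ]
-> 465 -217 180 n 7
[-0.023, -0.001, 0.023, -0.001, -0.047, 0.0]
[-0.022, -0.001, 0.024, -0.001, -0.047, 0.0]
[-0.021, -0.001, 0.026, -0.001, -0.047, 0.0]
[-0.02, -0.001, 0.026, -0.001, -0.047, 0.0]
[-0.018, -0.0, 0.027, -0.001, -0.047, 0.0]
[-0.017, -0.001, 0.028, -0.001, -0.047, 0.0]
[-0.016, -0.001, 0.03, -0.001, -0.047, 0.0]
```

Call:
jog_arm([
  [-0.023, -0.001, 0.023, -0.001, -0.047, 0, 0.4],
  [-0.022, -0.001, 0.024, -0.001, -0.047, 0, 0.4],
  [-0.021, -0.001, 0.026, -0.001, -0.047, 0, 0.4],
  [-0.02, -0.001, 0.026, -0.001, -0.047, 0, 0.4],
  [-0.018, 0, 0.027, -0.001, -0.047, 0, 0.4],
  [-0.017, -0.001, 0.028, -0.001, -0.047, 0, 0.4],
  [-0.016, -0.001, 0.03, -0.001, -0.047, 0, 0.4],
  [0, 0, 0, 0, 0, 0, 0.4],
  [0, 0, 0, 0, 0, 0, 0.4],
])

```text
time: 22.58
tool_pos: [0.4455, -0.2154, 0.156]
tcp_rot: [-1.064, -1.338, 1.358]
wrist_force: [0.6, 0.5, -4.3]
width: 0.601
```

```bash
python3 -c "
from h import *
plan((458,-221,170,11),(458,-221,85,11),step=.035)"
```

```text
t 22.57 p [ 446. -215.  156.] F [ 0.6  0.5 -4.3] w 0.6 q [-0.5   0.03  2.05 -0.    1.11 -2.27]
 axes x [-0.2   0.98  0.02] y [-0.04  0.02 -1.  ]
-> 458 -221 170 n 1
[-0.008, -0.015, -0.011, -0.034, 0.01, 0.024]
-> 458 -221 85 n 3
[0.0, 0.028, 0.0, -0.0, 0.0, -0.0]
[0.0, 0.029, 0.0, -0.0, 0.0, -0.0]
[0.0, 0.028, 0.0, -0.0, 0.0, -0.0]
```

Call:
jog_arm([
  [-0.007, 0, -0.01, -0.034, 0.01, 0.024, 0.4],
  [0, 0, 0, 0, 0, 0, 0.4],
  [0, 0.02, 0, 0, 0, 0, 0.4],
  [0, 0.015, 0, 0, 0, 0, 0.4],
  [0, 0, 0, 0, 0, 0, 0.4],
  [0, 0, 0, 0, 0, 0, 0.4],
])

```text
time: 23.32
tool_pos: [0.4571, -0.217, 0.1164]
tcp_rot: [-1.103, -1.349, 1.351]
wrist_force: [-0.2, -0.5, -4.5]
width: 0.6
```

```bash
python3 -c "
from h import *
p=read_camera('side');w=pts(p);cv2.imwrite('pics/s2.png',p['img'])
for t in('pack_yellow','cradle_yellow'):
  for r in spotter.masks_of(p,t)[:2]:
    q=w[r['mask']];q=q[~np.isnan(q[:,0])];zt=np.percentile(q[:,2],97);top=q[q[:,2]>zt-.012]
    print(t,r['p'],zt,np.percentile(q[:,2],3),cv2.minAreaRect((top[:,:2]*1000).astype(np.float32)))
plan((458,-221,75,11),step=.035)"
```

```text
pack_yellow 0.65 0.13705222220752608 0.0821469157213547 ((451.5526428222656, -219.67388916015625), (76.92599487304688, 50.845542907714844), 10.922669410705566)
cradle_yellow 0.78 0.027736841990434604 0.0016355042074284497 ((444.3392333984375, -224.53057861328125), (144.62008666992188, 86.02580261230469), 10.817022323608398)
t 23.48 p [ 457. -217.  117.] F [ 0.1  0.2 -5.2] w 0.6 q [-0.49  0.07  2.08  0.    1.   -2.26]
 axes x [-0.19  0.98  0.  ] y [-0.01  0.   -1.  ]
-> 458 -221 75 n 2
[-0.002, 0.021, -0.0, -0.002, 0.002, 0.002]
[-0.002, 0.021, -0.0, -0.002, 0.002, 0.002]
```

View pics/s2.png

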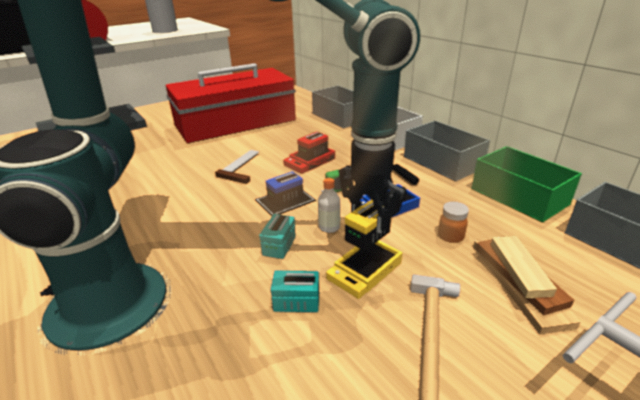

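Yellow is held at (360,232) above the empty yellow bay (367,262); red sits in the red cradle and blue on the mat. Lowering.

Call:
jog_arm([
  [-0.003, 0.018, -0.003, -0.004, 0.002, 0.003, 0.4],
  [0, 0.02, 0, 0, 0, 0, 0.4],
  [0, 0.006, 0, 0, 0, 0, 0.4],
  [0, 0, 0, 0, 0, 0, 0.4],
  [0, 0, 0, 0, 0, 0, 0.4],
])

```text
time: 24.1
tool_pos: [0.4639, -0.2215, 0.0762]
tcp_rot: [-1.119, -1.353, 1.35]
wrist_force: [-0.1, -0.1, -4.5]
width: 0.598
```

```bash
python3 -c "
from h import *
plan((460,-220,60,11),step=.035)"
```

```text
t 24.1 p [ 464. -221.   76.] F [-0.1 -0.1 -4.5] w 0.6 q [-0.49  0.13  2.11  0.    0.9  -2.26]
 axes x [-0.19  0.98 -0.  ] y [ 0.01 -0.   -1.  ]
-> 460 -220 60 n 1
[0.002, 0.016, 0.004, 0.006, 0.001, -0.004]
```

Call:
jog_arm([
  [0, 0.009, 0.003, 0.006, 0.001, -0.004, 0.4],
  [0, 0.004, 0, 0, 0, 0, 0.4],
  [0, 0.003, 0, 0, 0, 0, 0.4],
  [0, 0.001, 0, 0, 0, 0, 0.4],
  [0, 0.001, 0, 0, 0, 0, 0.4],
])

```text
time: 24.72
tool_pos: [0.4617, -0.2227, 0.0589]
tcp_rot: [-1.114, -1.349, 1.35]
wrist_force: [-4.7, 0.9, 6.5]
width: 0.599
```

Contact; release and rise.

Call:
jog_arm([
  [0, 0, 0, 0, 0, 0, 0.7],
  [0, 0, 0, 0, 0, 0, 1],
  [0, 0, 0, 0, 0, 0, 1],
  [0, 0, 0, 0, 0, 0, 1],
  [0, -0.03, 0, 0, 0, 0, 1],
  [0, -0.045, 0, 0, 0, 0, 1],
  [0, -0.045, 0, 0, 0, 0, 1],
  [0, -0.03, 0, 0, 0, 0, 1],
  [0, 0, 0, 0, 0, 0, 1],
  [0, 0, 0, 0, 0, 0, 1],
])

```text
time: 25.98
tool_pos: [0.4625, -0.2229, 0.2141]
tcp_rot: [-1.117, -1.351, 1.35]
wrist_force: [0.4, -0.3, -1.0]
width: 1.0
```

```bash
python3 -c "
from h import *
p=read_camera('side');w=pts(p)
for t in('pack_yellow','pack_blue','glue'):
  for r in spotter.masks_of(p,t)[:2]:
    q=w[r['mask']];q=q[~np.isnan(q[:,0])];zt=np.percentile(q[:,2],97);top=q[q[:,2]>zt-.012]
    print(t,r['p'],zt,np.percentile(q[:,2],3),cv2.minAreaRect((top[:,:2]*1000).astype(np.float32)))
plan((460,110,205,-1),step=.045)"
```

```text
pack_yellow 0.92 0.0796112560499733 0.026127939468809338 ((458.76470947265625, -224.74842834472656), (83.26220703125, 51.95505905151367), 10.397005081176758)
pack_yellow 0.32 0.02733226866547088 -0.0006104035936903077 ((569.066162109375, -125.18284606933594), (329.9656677246094, 147.17507934570312), 30.656681060791016)
pack_blue 0.56 0.06329302338840363 0.0074347105301148355 ((460.4324035644531, 107.22954559326172), (84.55270385742188, 51.7859992980957), 1.7500312328338623)
pack_blue 0.47 0.057444954220096954 0.006090071124277978 ((592.090087890625, 61.474205017089844), (31.517013549804688, 58.940486907958984), 63.6752815246582)
glue 0.7 0.12332913438467825 0.007314136833824941 ((477.7089538574219, -61.332252502441406), (20.346073150634766, 19.812541961669922), 32.63172149658203)
glue 0.62 0.004821114436343075 2.2428675521150122e-05 ((457.7080383300781, 106.95765686035156), (106.7064208984375, 130.9988250732422), 87.85692596435547)
t 26.18 p [ 462. -223.  213.] F [-0.7 -0.  -0.8] w 1.0 q [-0.5  -0.02  1.98 -0.    1.18 -2.26]
 axes x [-0.19  0.98 -0.  ] y [ 0. -0. -1.]
-> 460 110 205 n 8
[0.041, 0.001, -0.008, 0.0, 0.026, -0.0]
[0.041, 0.001, -0.007, 0.0, 0.026, -0.0]
[0.041, 0.001, -0.005, 0.0, 0.026, -0.0]
[0.041, 0.001, -0.004, 0.0, 0.026, -0.0]
[0.042, 0.001, -0.003, 0.0, 0.026, -0.0]
[0.042, 0.001, -0.003, 0.0, 0.026, -0.0]
[0.041, 0.001, -0.001, 0.0, 0.026, -0.0]
[0.042, 0.001, -0.0, 0.0, 0.026, -0.0]
```

Call:
jog_arm([
  [0.041, -0.001, -0.008, 0, 0.026, 0, 1],
  [0.041, -0.001, -0.007, 0, 0.026, 0, 1],
  [0.041, -0.001, -0.005, 0, 0.026, 0, 1],
  [0.041, -0.001, -0.004, 0, 0.026, 0, 1],
  [0.042, 0, -0.003, 0, 0.026, 0, 1],
  [0.042, 0, -0.003, 0, 0.026, 0, 1],
  [0.041, 0, -0.001, 0, 0.026, 0, 1],
  [0.035, 0.01, 0, 0, 0.026, 0, 1],
  [0, 0.02, 0, 0, 0, 0, 1],
  [0, 0, 0, 0, 0, 0, 1],
])

```text
time: 27.42
tool_pos: [0.4552, 0.1135, 0.1756]
tcp_rot: [-1.21, -1.18, 1.198]
wrist_force: [0.2, -0.3, 0.4]
width: 1.001
```

```bash
python3 -c "
from h import *
p=read_camera('wrist');w=pts(p)
for t in('pack_blue','mat','tape'):
  for r in spotter.masks_of(p,t)[:1]:
    q=w[r['mask']];q=q[~np.isnan(q[:,0])];zt=np.percentile(q[:,2],97);top=q[q[:,2]>zt-.012]
    print(t,r['p'],zt,np.percentile(q[:,2],3),cv2.minAreaRect((top[:,:2]*1000).astype(np.float32)))
plan((460,109,130,1),step=.045)"
```

```text
pack_blue 0.74 0.06491275743444495 0.034413462587067976 ((461.74420166015625, 109.33795166015625), (84.06397247314453, 51.77245330810547), 0.0016249188920482993)
mat 0.72 0.005619971423692654 0.0026782053441743534 ((458.2725830078125, 105.19670104980469), (102.81533813476562, 130.1109619140625), 88.7723617553711)
tape 0.8 0.058983118986614486 0.0005351602289402763 ((530.949462890625, 79.984619140625), (31.798309326171875, 177.4636688232422), 77.97274780273438)
t 27.62 p [458. 113. 179.] F [-0.2 -0.4 -0. ] w 1.0 q [ 0.19 -0.07  2.09  0.    1.12 -1.36]
 axes x [0.03 1.   0.  ] y [-0.01  0.   -1.  ]
-> 460 109 130 n 2
[-0.002, 0.024, -0.001, -0.004, -0.022, 0.001]
[-0.002, 0.025, -0.002, -0.004, -0.022, 0.001]
```

Call:
jog_arm([
  [-0.003, 0.02, -0.003, -0.008, -0.028, 0.001, 1],
  [0, 0.03, 0, 0, 0, 0, 1],
  [0, 0.03, 0, 0, 0, 0, 1],
  [0, 0.01, 0, 0, 0, 0, 1],
  [0, 0, 0, 0, 0, 0, 1],
  [0, 0, 0, 0, 0, 0, 1],
])

```text
time: 28.38
tool_pos: [0.4674, 0.1083, 0.0937]
tcp_rot: [-1.219, -1.217, 1.199]
wrist_force: [0.4, -0.4, 0.5]
width: 0.999
```

```bash
python3 -c "
from h import *
plan((462,109,44,0),step=.045)"
```

```text
t 28.38 p [467. 108.  94.] F [ 0.4 -0.4  0.5] w 1.0 q [ 0.18  0.04  2.17 -0.    0.92 -1.39]
 axes x [0. 1. 0.] y [ 0.01  0.   -1.  ]
-> 462 109 44 n 2
[0.0, 0.025, 0.003, 0.006, -0.002, 0.001]
[0.001, 0.025, 0.003, 0.006, -0.002, 0.001]
```

Call:
jog_arm([
  [0.001, 0.02, 0.005, 0.008, -0.002, 0.001, 1],
  [0, 0.02, 0.001, 0, 0, 0, 1],
  [0, 0.01, 0.001, 0, 0, 0, 1],
  [0, 0, 0, 0, 0, 0, 1],
  [0, 0, 0, 0, 0, 0, 0.4],
  [0, 0, 0, 0, 0, 0, 0.4],
  [0, 0, 0, 0, 0, 0, 0.4],
  [0, 0, 0, 0, 0, 0, 0.4],
  [0, 0, 0, 0, 0, 0, 0.4],
])

```text
time: 29.5
tool_pos: [0.4626, 0.1102, 0.0436]
tcp_rot: [-1.215, -1.217, 1.202]
wrist_force: [1.6, 0.8, -3.1]
width: 0.602
```

Call:
jog_arm([
  [0, -0.03, 0, 0, 0, 0, 0.4],
  [0, -0.045, 0, 0, 0, 0, 0.4],
  [0, -0.045, 0, 0, 0, 0, 0.4],
  [0, -0.025, 0, 0, 0, 0, 0.4],
  [0, 0, 0, 0, 0, 0, 0.4],
  [0, 0, 0, 0, 0, 0, 0.4],
])

```text
time: 30.25
tool_pos: [0.4555, 0.1086, 0.1865]
tcp_rot: [-1.207, -1.205, 1.21]
wrist_force: [-0.6, 1.0, -5.4]
width: 0.6
```

```bash
python3 -c "
from h import *
p=read_camera('side');w=pts(p)
for t in('pack_blue',):
  for r in spotter.masks_of(p,t)[:1]:
    q=w[r['mask']];q=q[~np.isnan(q[:,0])];zt=np.percentile(q[:,2],97);top=q[q[:,2]>zt-.012]
    print(t,r['p'],zt,np.percentile(q[:,2],3),cv2.minAreaRect((top[:,:2]*1000).astype(np.float32)))
plan((650,-75,180,-5),step=.035)"
```

```text
pack_blue 0.63 0.20533909361804498 0.001654286108024651 ((445.6375427246094, 98.87043762207031), (72.29149627685547, 88.19334411621094), 34.24348068237305)
t 30.35 p [455. 109. 186.] F [ 0.  -0.4 -4.6] w 0.6 q [ 0.18 -0.08  2.09  0.    1.14 -1.39]
 axes x [ 0.  1. -0.] y [-0. -0. -1.]
-> 650 -75 180 n 8
[-0.023, 0.001, -0.024, -0.001, 0.011, -0.0]
[-0.023, 0.001, -0.025, -0.001, 0.011, -0.0]
[-0.022, 0.001, -0.025, -0.001, 0.011, -0.0]
[-0.022, 0.001, -0.025, -0.001, 0.011, -0.0]
[-0.022, 0.001, -0.025, -0.001, 0.011, -0.0]
[-0.021, 0.0, -0.026, -0.001, 0.011, -0.0]
[-0.021, 0.001, -0.026, -0.001, 0.011, -0.0]
[-0.022, 0.0, -0.026, -0.001, 0.011, -0.0]
```

Call:
jog_arm([
  [-0.023, -0.001, -0.024, -0.001, 0.011, 0, 0.4],
  [-0.023, -0.001, -0.025, -0.001, 0.011, 0, 0.4],
  [-0.022, -0.001, -0.025, -0.001, 0.011, 0, 0.4],
  [-0.022, -0.001, -0.025, -0.001, 0.011, 0, 0.4],
  [-0.022, -0.001, -0.025, -0.001, 0.011, 0, 0.4],
  [-0.021, -0.001, -0.026, -0.001, 0.011, 0, 0.4],
  [-0.021, -0.001, -0.026, -0.001, 0.011, 0, 0.4],
  [-0.022, 0, -0.026, -0.001, 0.011, 0, 0.4],
  [0, 0, 0, 0, 0, 0, 0.4],
  [0, 0, 0, 0, 0, 0, 0.4],
])

```text
time: 31.6
tool_pos: [0.6452, -0.0803, 0.1679]
tcp_rot: [-1.227, -1.12, 1.156]
wrist_force: [-0.7, 1.0, -3.7]
width: 0.6
```

```bash
python3 -c "
from h import *
plan((655,-81,150,-5.5),step=.035)"
```

```text
t 31.6 p [645. -80. 168.] F [-0.7  1.  -3.7] w 0.6 q [-0.16  0.29  1.71 -0.    1.17 -1.64]
 axes x [ 0.09  1.   -0.  ] y [-0.03  0.   -1.  ]
-> 655 -81 150 n 1
[0.0, 0.018, -0.01, -0.031, 0.005, -0.0]
```

Call:
jog_arm([
  [0, 0.01, -0.01, -0.03, 0.005, 0, 0.4],
  [0, 0.02, 0, 0, 0, 0, 0.4],
  [0, 0.02, 0, 0, 0, 0, 0.4],
  [0, 0, 0, 0, 0, 0, 0.4],
  [0, 0, 0, 0, 0, 0, 0.4],
])

```text
time: 32.22
tool_pos: [0.6503, -0.0782, 0.1113]
tcp_rot: [-1.244, -1.134, 1.144]
wrist_force: [-0.5, 0.3, -3.8]
width: 0.601
```

```bash
python3 -c "
from h import *
p=read_camera('side');w=pts(p)
for t in('pack_blue','cradle_blue'):
  for r in spotter.masks_of(p,t)[:2]:
    q=w[r['mask']];q=q[~np.isnan(q[:,0])];zt=np.percentile(q[:,2],97);top=q[q[:,2]>zt-.012]
    print(t,r['p'],zt,np.percentile(q[:,2],3),cv2.minAreaRect((top[:,:2]*1000).astype(np.float32)))
plan((656,-81,75,-5.5),step=.035)"
```

```text
pack_blue 0.66 0.13059784845576441 0.07566331726835795 ((646.3135375976562, -78.9197006225586), (55.50528335571289, 81.67228698730469), 86.5005874633789)
cradle_blue 0.58 0.0274836077515707 0.0018977973781549992 ((641.7288208007812, -80.420654296875), (88.22306823730469, 143.1762237548828), 83.44890594482422)
cradle_blue 0.19 0.027243031728413733 0.001881090563838601 ((631.9463500976562, 249.612548828125), (140.8788299560547, 85.10440063476562), 8.65546989440918)
t 32.38 p [651. -78. 112.] F [-1.1 -1.  -4.6] w 0.6 q [-0.16  0.34  1.76  0.    1.05 -1.64]
 axes x [0.09 1.   0.  ] y [-0.01  0.   -1.  ]
-> 656 -81 75 n 2
[-0.001, 0.018, -0.003, -0.004, 0.001, 0.0]
[-0.001, 0.019, -0.003, -0.004, 0.001, 0.0]
```

Call:
jog_arm([
  [-0.003, 0.018, -0.005, -0.008, 0.002, 0, 0.4],
  [0, 0.014, 0, 0, 0, 0, 0.4],
  [0, 0.005, 0, 0, 0, 0, 0.4],
  [0, 0, 0, 0, 0, 0, 0.4],
  [0, 0, 0, 0, 0, 0, 0.4],
])

```text
time: 33.0
tool_pos: [0.6562, -0.0825, 0.073]
tcp_rot: [-1.254, -1.139, 1.137]
wrist_force: [0.5, -0.3, -4.6]
width: 0.604
```

```bash
python3 -c "
from h import *
plan((658,-81,60,-5.5),step=.035)"
```

```text
t 33.0 p [656. -82.  73.] F [ 0.5 -0.3 -4.6] w 0.6 q [-0.16  0.39  1.78  0.    0.97 -1.64]
 axes x [0.1 1.  0. ] y [ 0.  0. -1.]
-> 658 -81 60 n 1
[0.002, 0.013, -0.002, 0.002, -0.0, 0.0]
```

Call:
jog_arm([
  [0.001, 0.007, -0.001, 0.002, 0, 0, 0.4],
  [0, 0.003, 0, 0, 0, 0, 0.4],
  [0, 0.002, 0, 0, 0, 0, 0.4],
  [0, 0.001, 0, 0, 0, 0, 0.4],
  [0, 0.001, 0, 0, 0, 0, 0.4],
])

```text
time: 33.62
tool_pos: [0.6581, -0.0815, 0.0598]
tcp_rot: [-1.254, -1.139, 1.138]
wrist_force: [-4.7, 0.0, 3.5]
width: 0.601
```

Call:
jog_arm([
  [0, 0, 0, 0, 0, 0, 0.7],
  [0, 0, 0, 0, 0, 0, 1],
  [0, 0, 0, 0, 0, 0, 1],
  [0, 0, 0, 0, 0, 0, 1],
  [0, -0.03, 0, 0, 0, 0, 1],
  [0, -0.045, 0, 0, 0, 0, 1],
  [0, -0.045, 0, 0, 0, 0, 1],
  [0, -0.03, 0, 0, 0, 0, 1],
  [0, 0, 0, 0, 0, 0, 1],
  [0, 0, 0, 0, 0, 0, 1],
])

```text
time: 34.88
tool_pos: [0.6591, -0.0817, 0.2155]
tcp_rot: [-1.257, -1.142, 1.136]
wrist_force: [0.0, -1.0, 0.3]
width: 0.999
```

```bash
python3 - <<'E'
from h import *
print(readout.read_state()["tool_pos"])
for n in("scene","side"):
    p=read_camera(n); cv2.imwrite(f"pics/{n}9.png",p["img"]); w=pts(p)
    for t in["pack_red","pack_yellow","pack_blue","cradle_red","cradle_yellow","cradle_blue","glue","tape","jar"]:
        for r in spotter.masks_of(p,t)[:3 if t=="pack_red" else 1]:
            q=w[r["mask"]]; q=q[~np.isnan(q[:,0])]
            zt=np.percentile(q[:,2],97); top=q[q[:,2]>zt-.012]
            (c,d,a)=cv2.minAreaRect((top[:,:2]*1000).astype(np.float32))
            print(n,t,round(r["p"],2),"ztop",round(zt,3),np.round(c),np.round(d),round(a))
E
```

```text
[ 0.65914384 -0.08174754  0.21550231]
scene pack_red 0.92 ztop 0.061 [444. -98.] [456.  48.] 30
scene pack_red 0.86 ztop 0.081 [652. 255.] [86. 51.] 10
scene pack_red 0.61 ztop 0.061 [348. -49.] [87. 51.] 39
scene pack_yellow 0.72 ztop 0.03 [635. 253.] [144.  84.] 9
scene pack_blue 0.96 ztop 0.081 [657. -80.] [53. 85.] 85
scene cradle_red 0.57 ztop 0.03 [636. 254.] [143.  84.] 9
scene cradle_yellow 0.77 ztop 0.029 [ 551. -162.] [335. 121.] 30
scene cradle_blue 0.66 ztop 0.029 [644. -78.] [ 86. 143.] 85
scene glue 0.72 ztop 0.125 [480. -56.] [23. 23.] 33
scene tape 0.56 ztop 0.059 [598.  70.] [28. 58.] 82
scene jar 0.8 ztop 0.076 [ 678. -249.] [50. 50.] 20
side pack_red 0.98 ztop 0.079 [650. 251.] [84. 54.] 9
side pack_red 0.81 ztop 0.06 [347. -52.] [84. 52.] 40
side pack_red 0.71 ztop 0.06 [ 286. -216.] [54. 84.] 52
side pack_yellow 0.81 ztop 0.079 [ 460. -224.] [85. 53.] 10
side pack_blue 0.62 ztop 0.079 [655. -83.] [53. 85.] 86
side cradle_red 0.82 ztop 0.027 [632. 250.] [141.  87.] 8
side cradle_yellow 0.71 ztop 0.028 [ 444. -225.] [143.  86.] 11
side cradle_blue 0.67 ztop 0.028 [643. -82.] [ 85. 147.] 84
side glue 0.82 ztop 0.123 [479. -58.] [26. 23.] 67
side tape 0.9 ztop 0.106 [489. -56.] [ 6. 22.] 7
side jar 0.79 ztop 0.075 [ 675. -253.] [51. 51.] 55
```

View pics/scene9.png

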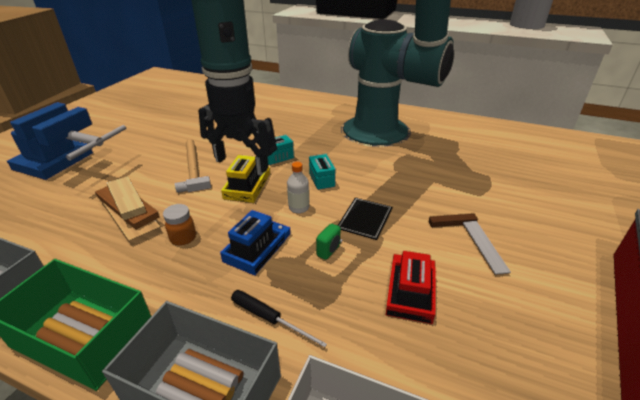

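View pics/side9.png

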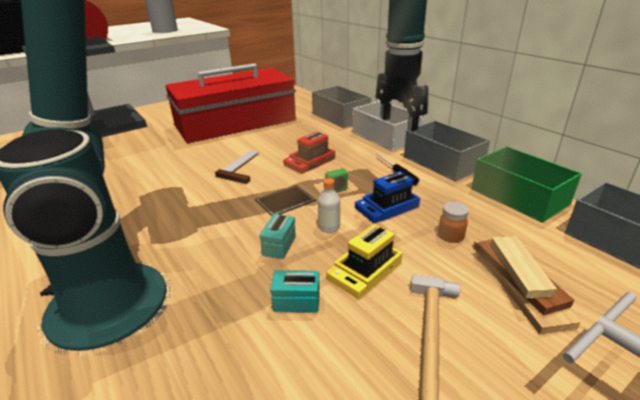

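Both views show every pack seated in its own cradle (side view: red 310,150; yellow 372,250; blue 390,195), the mat empty, and the bystanders where they started.

```bash
python3 -c "
from h import *
print(bot.finish_job())"
```

```text
the job is handed in; nothing more can be done
None
```

The job is done and handed in at about 35 s of the 112 s allowed: every pack is in the cradle of its own colour. I parked blue on the mat, then moved red to the red cradle, yellow to the yellow one, and blue from the mat to the blue one. I lowered each pack until I felt light contact (13 N or less at the wrist) before letting go.

**Last checks:**
- **Packs:** all three stand level, with tops at 79–81 mm, as expected for a pack on the bay floor. They sit within about 5 mm of their bay centres, inside the 10 mm play.
- **Bystanders:** the glue and jar measure within about 3 mm of where they started. The tape measure agrees to 1 mm in the scene camera.
- **Turquoise look-alikes:** unmoved.
- **Robot:** the gripper was open, about 135 mm above the nearest pack and touching nothing.

**Checks that disagreed:**
- In the last scene picture the networks gave bad results for the yellow pack, the yellow cradle and one red detection. In the last side picture they mistook the glue bottle for the tape.
- For those I relied on the other camera and on the pictures themselves, which show everything in place.

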